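Lay out the printer's drive parts on their mats

TASK

The printer has been taken apart for repair: put each of its four loose drive parts (large gear, small gear, motor, feed roller) on the mat that shows its full-size white shape, the same way up as it stands now, so that it covers that shape, the motor and the roller lined up with theirs. Set the parts down, do not drop them, and leave the screw dish and the ink cartridge where they are.

Things in the scene. Friction and masses are not known exactly. Their poses are not given: they have to be found in the camera images.
- large_gear_mid (a point): The large gear: cream plastic toothed wheel, diameter 60 mm, five grey dots on its face. It stands gear disc down: the disc is 14 mm thick, and above it rises a round hub of diameter 20 mm, up to 36 mm above the underside; the hub can be pinched from above, above the disc, from any side. 50 g. Origin: on the axis, half-way up (18 mm above the underside); z up along the axis.
- small_gear_mid (a point): The small gear: cream plastic toothed wheel, diameter 40 mm, no dots. It stands gear disc down: the disc is 14 mm thick, and above it rises a round hub of diameter 20 mm, up to 36 mm above the underside; the hub can be pinched from above, above the disc, from any side. 50 g. Origin: on the axis, half-way up (18 mm above the underside); z up along the axis.
- motor_mid (a point): The motor: square block 42 x 42 mm, 36 mm high, dark steel between two aluminium end caps, with a thin shaft (5 mm thick) rising 16 mm from the middle of its top, to 52 mm above its underside. About 220 g. Origin: centre of the block, 18 mm above the underside; z up along the shaft, x and y square to the sides.
- feed_roller_mid (a point): The feed roller: lies flat, 100 mm long in all; black rubber sleeve of diameter 20 mm and length 60 mm in the middle, a square cream bearing block (12 mm long, 24 x 24 mm) at each end, on which it rests, so it does not roll. About 80 g. Origin: its centre, on the roller's axis, 12 mm above what it rests on; x along the roller, z up.
- large_gear_mat_top (a point): The mat with the large gear's shape: a white toothed disc of diameter 60 mm. It is a fixed flat grey felt mat, 80 x 116 mm and 4 mm thick (all four mats are alike but for the shape), turned up to 35 degrees either way. Origin: centre of the mat and of the shape, on the top face (4 mm above the table); z up, y along the mat's long side, x along its short side.
- small_gear_mat_top (a point): The mat with the small gear's shape: a white toothed disc of diameter 40 mm. It is a fixed flat grey felt mat, 80 x 116 mm and 4 mm thick (all four mats are alike but for the shape), turned up to 35 degrees either way. Origin: centre of the mat and of the shape, on the top face (4 mm above the table); z up, y along the mat's long side, x along its short side.
- motor_mat_top (a point): The mat with the motor's shape: a white square, 42 x 42 mm, its sides parallel to the mat's. It is a fixed flat grey felt mat, 80 x 116 mm and 4 mm thick (all four mats are alike but for the shape), turned up to 35 degrees either way. Origin: centre of the mat and of the shape, on the top face (4 mm above the table); z up, y along the mat's long side, x along its short side.
- feed_roller_mat_top (a point): The mat with the feed roller's shape: a white bar 100 mm long and 20 mm wide with slightly wider ends (24 mm), along the mat's long side (y). It is a fixed flat grey felt mat, 80 x 116 mm and 4 mm thick (all four mats are alike but for the shape), turned up to 35 degrees either way. Origin: centre of the mat and of the shape, on the top face (4 mm above the table); z up, y along the mat's long side, x along its short side.
- screw_dish_mid (a point): Not to be moved: an open round steel dish with small screws, 68 mm across, 18 mm high. Origin: its centre, 9 mm above the table.
- ink_cartridge_mid (a point): Not to be moved: a black ink cartridge, 56 x 26 mm, 34 mm high, paper label on top. Origin: its centre, 17 mm above the table; x along its length.
Mind the look-alikes: they are no part of the job. What is meant by the part that bears feed_roller_mid is not pink, and is the larger of those in its own colour.

How it is judged:
At the end, for the whole second after the job is handed in: Each part rests upright (within 7 degrees) on its own mat, centred on the shape within 12 mm, the motor (any quarter turn) and the roller (either way round) within 15 degrees of it; all at rest; screw dish and ink cartridge within 20 mm of where they were (horizontal distance between large_gear_mid and large_gear_mat_top below 0.012 m and z of large_gear_mid in the frame of large_gear_mat_top below 0.022 m and angle between each of large_gear_mid, small_gear_mid, motor_mid, feed_roller_mid's own z axis and vertical below 0.12 rad and linear speed of each of large_gear, small_gear, motor, feed_roller below 0.02 m/s and horizontal distance between small_gear_mid and small_gear_mat_top below 0.012 m and z of small_gear_mid in the frame of small_gear_mat_top below 0.022 m and horizontal distance between motor_mid and motor_mat_top below 0.012 m and z of motor_mid in the frame of motor_mat_top below 0.022 m and horizontal distance between feed_roller_mid and feed_roller_mat_top below 0.012 m and z of feed_roller_mid in the frame of feed_roller_mat_top below 0.016 m and (angle between the x axis of motor_mid and the x axis of motor_mat_top, either way round below 0.26 rad or angle between the x axis of motor_mid and the y axis of motor_mat_top, either way round below 0.26 rad) and angle between the x axis of feed_roller_mid and the y axis of feed_roller_mat_top, either way round below 0.26 rad and distance of each of screw_dish_mid, ink_cartridge_mid from where it was at the start of the episode below 0.02 m); the robot touches nothing.
It fails at once if a part is let go more than about 5 cm up ((height (world z) of large_gear_mid above 0.073 m and contact force between the fingers and large_gear below 0.02 N) or (height (world z) of small_gear_mid above 0.073 m and contact force between the fingers and small_gear below 0.02 N) or (height (world z) of motor_mid above 0.073 m and contact force between the fingers and motor below 0.02 N) or (height (world z) of feed_roller_mid above 0.067 m and contact force between the fingers and feed_roller below 0.02 N)).
It fails at once if the screw dish is pushed away (distance of screw_dish_mid from where it was at the start of the episode above 0.02 m).
It fails at once if the ink cartridge is pushed away (distance of ink_cartridge_mid from where it was at the start of the episode above 0.02 m).
It also fails if it takes over 112 s, if anything falls off the work surface, if the arm or the gripper's body presses on something with over 40 N, if the wrist force passes 120 N, or if a joint passes its speed limit or range.

ROBOT

A 7-joint arm with a two-finger parallel gripper is mounted at the origin on the work surface. World frame = base frame: x ahead of the robot, y to its left, z up, the work surface at z = 0. Lengths are in m, angles in rad, forces in N, time in s.
With the tool pointing down it reaches from about 0.35 to 0.9 m from the base axis. Payload 8.1 kg.
Tool frame: the origin (TCP) lies at the very end of the fingers, on their centre line; the grasp point (between the pads) lies 19 mm behind it; z points along the fingers, y is the line along which they close (so a half turn about z gives the same grasp; the last joint's range is limited). The gripper opens to 92 mm and grips with 3 to 60 N. Pads are 19 mm wide; open, the fingers measure 130 mm over their backs; the gripper's body (75 mm by 190 mm) begins 47 mm behind the grasp point.
Start: joints at [1.228, 0.434, 0.025, 1.573, -0.012, 1.134, -0.075], TCP at [0.148, -0.607, 0.227] pointing down, gripper open.
Joint ranges: [-2.62, 2.62], [-0.44, 2.09], [-1.27, 1.32], [0.08, 2.57], [-1.32, 4.46], [0.12, 2], [-2.74, 2.74]. Speed limits (rad/s): [2.22, 2.22, 3.01, 3.01, 3.14, 3.14, 3.14].

INTERFACE

Orientations are given as a unit quaternion [x, y, z, w].
In Python, from rig import readout, read_camera, get_calibration, order gives the robot as it stands.
- The arm moves only by the shell command python3 -m inch 'ROWS'. ROWS is JSON, a list of rows, each a list of 7 numbers: the shift along the tool's x, y, z in mm, then the turn, a rotation vector about the tool's x, y, z in degrees, then the opening in per cent of the stroke, from 0 (shut) to 100 (fully open). In form: [[tx, ty, tz, rx, ry, rz, claw], ...]. A call has 1 to 12 rows; each row shifts and turns the commanded pose from where the row before left it, along the tool's axes as they then stand; what a row does not reach is not made up. A row lasts 1/8 s, in which the tool goes at most 62.5 mm and 10.7 degrees, less where a joint would pass 70% of its speed; a pose out of reach is approached as far as the arm can. A call with a gripper value outside its range is refused whole. The fingers move at their own pace and stop on an object; the grip force is fixed at half the most. Time passes only in rows, so rows that do not move let the fingers close. It gives the time, the measured TCP pose, the force, the opening and the grip force at its end, in the units of the state.
- readout.read_state(): the state, without advancing time (a new reading comes with each control period).
- read_camera(name): name is "side" or "top"; returns the picture (384x512x3 uint8, red, green, blue); there is no depth.
- get_calibration(name): a dict with "intrinsics" (3x3 intrinsics, pixels), "R" (3x3) and "t" (3): a world point X has camera coordinates R X + t. Camera axes: x right, y down, z forward; pixel columns grow to the right and rows downward; lengths in m; the calibration is good to about 2 mm. A picture is of the moment at which its call begins. get_calibration takes no time and is no camera call.
- order.close_job(): hands the job in; it is judged then, once.
The state is a dict: "time": time; "joint_pos": joint angles; "qvel": joint speeds; "effort": joint torques, N m; "tool_pos": TCP position; "ee_rot": TCP orientation; "ft_force": force on the tool from outside, world axes, zero at the start; "ft_torque": the same for the moment, N m; "gripper_width": opening from 0.0 (shut) to 1.0 (fully open); "grasp_force": force on a finger pad.
Only numpy, scipy, OpenCV 4.12 (cv2) and the standard library are available. Lean on these libraries where they do the work, as an engineer would, in place of code of your own. Each camera call takes 0.05 s, during which the arm holds its last target. There are 200 camera calls.

## Working session

There is one attempt and no reset: what is moved stays moved. The work goes in short steps, Python scripts to look and compute and a shell command to move; the robot and the scene stay as the last step left them, time stands still between calls to the robot, and variables do not carry over. Pictures are saved under pics/ and viewed, at most 14 in all, crops included, and the job is handed in when it is done.

```bash
mkdir -p pics; ls; python3 - <<'E'
from rig import readout, read_camera, get_calibration
import cv2
for n in("top","side"):
    cv2.imwrite(f"pics/{n}0.png",cv2.resize(read_camera(n)[:,:,::-1],(800,600),interpolation=cv2.INTER_CUBIC)); print(get_calibration(n))
print(readout.read_state())
E
```

```text
pics
{'intrinsics': array([[401.00235673,   0.        , 255.73696909],
       [  0.        , 401.00235673, 191.33726215],
       [  0.        ,   0.        ,   1.        ]]), 'R': array([[-2.70700000e-03, -9.99840882e-01,  1.76318429e-02],
       [-9.86750731e-01, -1.89548141e-04, -1.62243518e-01],
       [ 1.62221044e-01, -1.78374271e-02, -9.86593209e-01]]), 't': array([-0.01531137,  0.48933952,  1.32561551])}
{'intrinsics': array([[361.96636656,   0.        , 255.1517575 ],
       [  0.        , 361.96636656, 198.04963432],
       [  0.        ,   0.        ,   1.        ]]), 'R': array([[ 0.91345903, -0.40684507,  0.00834832],
       [-0.19654856, -0.45907378, -0.86638325],
       [ 0.35631625,  0.78976475, -0.4993099 ]]), 't': array([-0.46533349,  0.12442787,  0.88206822])}
{'time': 0.1, 'joint_pos': array([ 1.22839697,  0.43512195,  0.0249525 ,  1.57401265, -0.01160858,
        1.13401023, -0.07511669]), 'qvel': array([-0.00017114, -0.00210913,  0.00146641, -0.00272501,  0.00072044,
        0.00091266, -0.00091361]), 'effort': array([ 4.32082175e-03, -6.69129181e+01,  9.88783725e-01, -3.15145862e+01,
       -6.04972104e-02,  3.73361784e-02,  1.34580586e-05]), 'tool_pos': array([ 0.14829394, -0.60667132,  0.22604016]), 'ee_rot': array([ 9.92824621e-01,  1.19577496e-01, -1.38952306e-04, -6.89778953e-04]), 'ft_force': array([-0.18272526, -0.0959551 , -0.42615776]), 'ft_torque': array([ 0.03803843, -0.01190809,  0.0360568 ]), 'grasp_force': 0.0, 'gripper_width': 1.003395961681623}
```

View pics/top0.png

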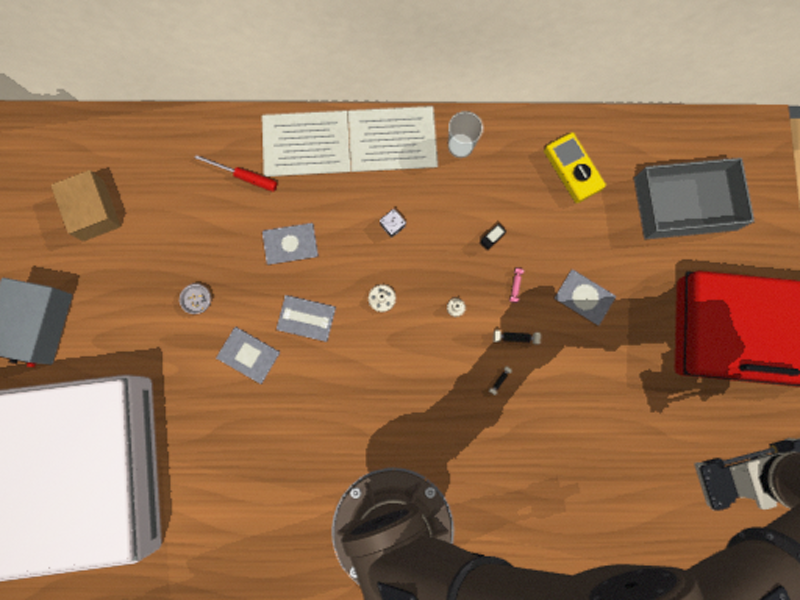

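View pics/side0.png

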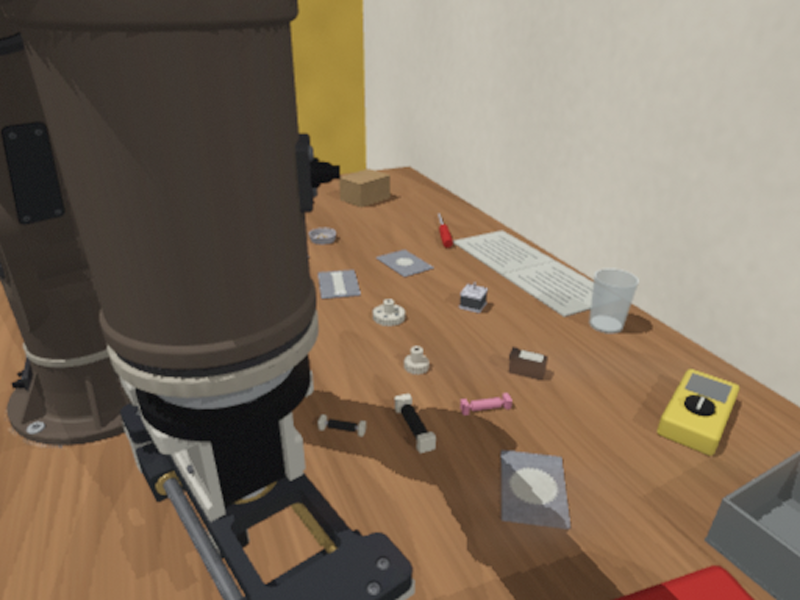

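The top view shows large gear (382,297), small gear (456,306), motor (392,221), feed roller (517,337; dark, the larger), and mats at (585,295) large gear, (290,243) small gear, (248,355) motor and (306,318) roller. The side view agrees: the pink and small dark rollers are the look-alikes. Now I'll measure them.

```bash
cat > h.py <<'E'
import numpy as np, cv2
from rig import readout, read_camera, get_calibration
from scipy.spatial.transform import Rotation as Ro
def ray(n,uv,z):
    c=get_calibration(n);R,t,K=c["R"],c["t"],c["intrinsics"]
    C=-R.T@t; d=R.T@np.linalg.inv(K)@np.r_[uv,1.]
    return (C+d*(z-C[2])/d[2])
def blob(n,im,view,half,cond,z,minA=6):
    """contour of masked region near viewed(800x600) pixel, world polygon on plane z"""
    u,v=np.array(view)/1.5625; x0,y0=int(u-half),int(v-half)
    cr=im[y0:y0+2*half,x0:x0+2*half]
    S=8
    big=cv2.resize(cr,None,fx=S,fy=S,interpolation=cv2.INTER_CUBIC)
    hsv=cv2.cvtColor(big,cv2.COLOR_RGB2HSV).astype(int)
    m=cond(big.astype(int),hsv).astype(np.uint8)
    cs,_=cv2.findContours(m,cv2.RETR_EXTERNAL,cv2.CHAIN_APPROX_NONE)
    c=max(cs,key=cv2.contourArea)[:,0,:]
    px=(c+.5)/S-.5+[x0,y0]
    P=np.array([ray(n,p,z) for p in px])
    r=cv2.minAreaRect((P[:,:2]*1000).astype(np.float32))
    mo=cv2.moments((P[:,:2]*1000).astype(np.float32).reshape(-1,1,2))
    cen=np.array([mo["m10"],mo["m01"]])/mo["m00"]
    (w,h),a=r[1],r[2]
    if w<h:a+=90
    return cen,np.array(r[0]),sorted(r[1]),(a+90)%180-90   # mm, mm, size, long axis angle deg
E
python3 - <<'E'
from h import *
im=read_camera("top")
cv2.imwrite("pics/c.png",cv2.resize(im[130:260,130:400,::-1],(800,385),interpolation=cv2.INTER_CUBIC))
c=get_calibration("top");print("cam",-c["R"].T@c["t"])
white=lambda r,h:(h[...,2]>190)&(h[...,1]<60)
cream=lambda r,h:(h[...,2]>140)&(h[...,1]<95)
grey=lambda r,h:(h[...,1]<75)
dark=lambda r,h:(h[...,2]<60)
f=lambda n,v,hf,cd,z:print(n,*[np.round(x,1) for x in blob("top",im,v,hf,cd,z)])
for n,v in dict(LGm=(585,295),SGm=(290,243),Mm=(248,355),FRm=(306,318)).items():
    f(n,v,28 if 0 else 22,grey,.004); f(n+"w",v,20,white,.004)
f("LG",(382,297),14,cream,.014); f("SG",(456,306),11,cream,.014)
f("M",(392,221),13,grey,.036); f("FRdark",(517,337),15,dark,.018); 
f("FRl",(498,335),6,cream,.024); f("FRr",(537,338),6,cream,.024)
f("dish",(195,298),16,grey,.018);f("cart",(493,236),14,lambda r,h:(h[...,2]<60)|(h[...,1]<60),.03)
E
```

```text
cam [0.26777195 0.00842939 1.38750539]
LGm [ 501.  -432.9] [ 500.9 -433. ] [ 81.9 117.2] 57.4
LGmw [ 510.5 -433.8] [ 512.5 -433.7] [34.5 58.5] 88.5
SGm [623.8 232.7] [623.9 232.9] [ 81.5 117.7] -80.6
SGmw [624.5 233. ] [624.7 233.5] [36.2 38.1] -20.6
Mm [371.7 318.2] [371.8 318.1] [ 81.6 117.3] 60.5Traceback (most recent call last):
  File "<stdin>", line 11, in <module>
  File "<stdin>", line 9, in <lambda>
  File "h.py", line 19, in blob
    P=np.array([ray(n,p,z) for p in px])
                ~~~^^^^^^^
  File "h.py", line 5, in ray
    c=get_calibration(n);R,t,K=c["R"],c["t"],c["intrinsics"]
ValueError: time passes only in moves, steps and waits
```

View pics/c.png

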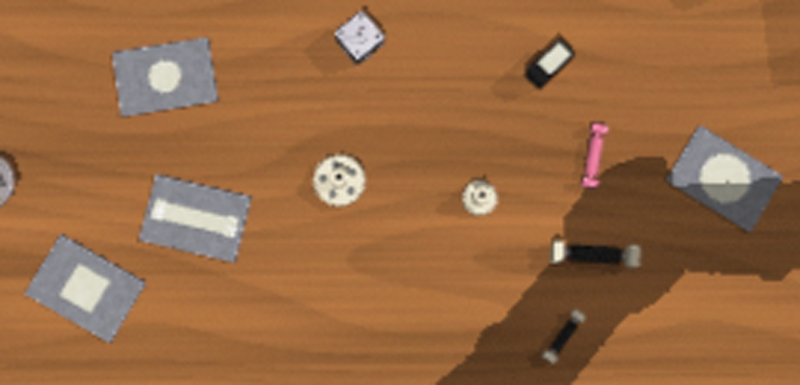

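The crop (2.96×) confirms the shapes. The mat outlines fit well: 82 x 117 mm. I'll cache the calibration and finish.

```bash
sed -i 's/^def ray/import functools\nget_calibration=functools.cache(get_calibration)\ndef ray/' h.py
python3 - <<'E'
from h import *
im=read_camera("top")
white=lambda r,h:(h[...,2]>190)&(h[...,1]<60)
cream=lambda r,h:(h[...,2]>140)&(h[...,1]<95)
grey=lambda r,h:(h[...,1]<75)
dark=lambda r,h:(h[...,2]<45)
def f(n,v,hf,cd,z):
    try: print(n,*[np.round(x,1) for x in blob("top",im,v,hf,cd,z)])
    except Exception as e: print(n,e)
for n,v in dict(Mm=(248,355),FRm=(306,318)).items():
    f(n,v,22,grey,.004); f(n+"w",v,20,white,.004)
f("LG",(382,297),14,cream,.014); f("SG",(456,306),11,cream,.014)
f("M",(392,221),13,grey,.036); f("FRdark",(517,337),15,dark,.018); 
f("FRl",(498,335),6,cream,.024); f("FRr",(537,338),6,lambda r,h:(h[...,2]>95)&(h[...,1]<110),.024)
f("dish",(195,298),16,grey,.018);f("cart",(493,236),14,lambda r,h:(h[...,2]<60)|(h[...,1]<60),.03)
s=readout.read_state();R=Ro.from_quat(s["ee_rot"]);print(s["time"],s["tool_pos"],R.as_matrix().round(3))
E
```

```text
Mm [371.7 318.2] [371.8 318.1] [ 81.7 117.3] 60.5
Mmw [371.7 318.8] [371.8 318.9] [42.1 42.1] 60.1
FRm [453.4 192.8] [453.4 193.2] [ 81.6 117.8] 76.7
FRmw [453.5 193.2] [453.8 192.9] [ 23.9 101.9] 76.5
LG [496.8  24.3] [496.8  24.5] [61.  61.8] 43.6
SG [ 475.5 -140.2] [ 474.8 -140.1] [39.5 42. ] 75.4
M [664.2   0. ] [6.635e+02 1.000e-01] [50.  50.2] 39.8
FRdark [ 408.8 -272.8] [ 408.7 -272.6] [19.4 61.9] 86.9
FRl [ 412.2 -229.5] [ 411.8 -229.8] [13.7 25.1] -1.7
FRr [ 406.7 -316.5] [ 406.4 -316.5] [17.  27.7] -3.5
dish [494.8 435.8] [494.5 435.7] [67.8 68.4] 44.5
cart [ 633.8 -223.2] [ 634.6 -223.4] [29.  63.2] -47.2
0.2 [ 0.14832209 -0.60683003  0.22624339] [[ 0.971  0.237 -0.   ]
 [ 0.237 -0.971  0.001]
 [-0.    -0.001 -1.   ]]
```

```bash
cat > go.py <<'E'
import sys
from h import *
x,y,z,yaw=map(float,sys.argv[1:5])
s=readout.read_state();R=Ro.from_quat(s["ee_rot"])
d=R.inv().apply(np.array([x,y,z])-s["tool_pos"]*1000)
T=Ro.from_euler("z",yaw,degrees=True)*Ro.from_euler("x",180,degrees=True)
print("shift",d.round(1),"then turn",(R.inv()*T).as_rotvec(degrees=True).round(1),"z",s["tool_pos"].round(4),"t",s["time"],"grip",round(s["gripper_width"],3),round(s["grasp_force"],1),"q",s["joint_pos"].round(2),"F",s["ft_force"].round(1))
E
python3 go.py 409 -273 120 86.4
```

```text
shift [ 332.5 -262.3  106.5] then turn [ -0.1  -0.  -72.7] z [ 0.1483 -0.6068  0.2262] t 0.2 grip 0.999 0.0 q [ 1.23  0.43  0.02  1.57 -0.01  1.13 -0.08] F [-0.  -0.3  0.2]
```

```bash
python3 -m inch '[[41.5,-32.8,0,0,0,-7,100],[41.5,-32.8,0,0,0,7,100],[41.5,-32.8,0,0,0,0,100],[41.5,-32.8,0,0,0,0,100],[41.5,-32.8,25,0,0,0,100],[41.5,-32.8,25,0,0,0,100],[41.5,-32.8,25,0,0,0,100],[41.5,-32.8,25,0,0,0,100]]' | tail -5; python3 go.py 409 -273 120 86.4
```

```text
tool_pos: [0.4042, -0.2685, 0.1261]
ee_rot: [0.993, 0.119, 0.0, 0.0]
ft_force: [0.8, -0.6, -0.2]
gripper_width: 0.999
grasp_force: 0.0
shift [3.6 5.6 6.2] then turn [  0.   -0.  -72.7] z [ 0.4042 -0.2685  0.1261] t 1.2 grip 0.999 0.0 q [ 0.61  0.34 -0.16  2.02  0.08  0.79 -0.93] F [ 0.8 -0.6 -0.2]
```

```bash
python3 -m inch '[[0,0,0,0,0,-10.4,100],[0,0,0,0,0,-10.4,100],[0,0,0,0,0,-10.4,100],[0,0,0,0,0,-10.4,100],[0,0,0,0,0,-10.4,100],[0,0,0,0,0,-10.4,100],[0,0,0,0,0,-10.4,100],[0,0,0,0,0,0,100],[0,0,0,0,0,0,100]]' >/dev/null; python3 go.py 409 -273 5 86.4
```

```text
shift [ -2.8   6.  121.7] then turn [-0.  -0.  -0.1] z [ 0.4032 -0.2698  0.1267] t 2.325 grip 1.003 0.0 q [ 0.84  0.37 -0.45  2.    0.22  0.82  0.2 ] F [0.8 1.1 1.4]
```

```bash
python3 -m inch '[[-2.8,6,30,0,0,0,100],[0,0,40,0,0,0,100],[0,0,30,0,0,0,100],[0,0,15,0,0,0,100],[0,0,5,0,0,0,100],[0,0,0,0,0,0,100],[0,0,0,0,0,0,100]]' >/dev/null; python3 go.py 409 -273 5 86.4;  python3 - <<'E'
from h import *
im=read_camera("top")[150:280,230:420,::-1]
im2=read_camera("side")[200:340,150:350,::-1]
cv2.imwrite("pics/d.png",np.hstack([cv2.resize(im,(400,300)),cv2.resize(im2,(400,300))]))
E
```

```text
shift [ 0.2 -0.8  2.7] then turn [0.1 0.1 0.1] z [ 0.4098 -0.2733  0.0077] t 3.2 grip 1.002 0.0 q [ 0.75  0.56 -0.36  2.08  0.36  0.55  0.07] F [-0.2 -0.4 -0.4]
```

View pics/d.png

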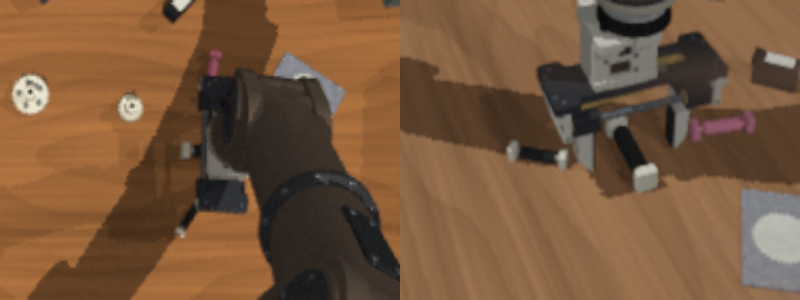

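The fingers straddle the large roller, seen in the side crop near (630,150). I'll lower 3 mm and close.

```bash
python3 -m inch '[[0,-0.8,3,0,0,0,100],[0,0,0,0,0,0,0],[0,0,0,0,0,0,0],[0,0,0,0,0,0,0],[0,0,0,0,0,0,0],[0,0,0,0,0,0,0],[0,0,0,0,0,0,0],[0,0,0,0,0,0,0]]' >/dev/null; python3 go.py 453.4 193 150 76.7
```

```text
shift [ 467.8   16.8 -146.3] then turn [0.  0.  9.8] z [ 0.4083 -0.2729  0.0037] t 4.3 grip 0.289 0.0 q [ 0.75  0.57 -0.35  2.09  0.37  0.55  0.07] F [ 0.5 -0.1  0.4]
```

```bash
python3 -m inch '[[0,0,0,0,0,0,0],[0,0,0,0,0,0,0],[0,0,0,0,0,0,0],[0,0,0,0,0,0,0],[0,0,-5,0,0,0,0],[0,0,-10,0,0,0,0],[0,0,0,0,0,0,0]]' >/dev/null; python3 go.py 453.4 193 150 76.7
```

```text
shift [ 468.    16.3 -130.7] then turn [0.1 0.  9.8] z [ 0.4089 -0.2732  0.0197] t 5.175 grip 0.206 30.0 q [ 0.76  0.54 -0.37  2.08  0.35  0.58  0.08] F [-0.2 -0.9 -1. ]
```

```bash
python3 -m inch '[[0,0,-40,0,0,0,0],[20,0,-50,0,0,0,0],[50,2,0,0,0,0,0],[55,2,0,0,0,0,0],[55,2,0,0,0,0,0],[55,2,0,0,0,0,0],[55,2,0,0,0,0,0],[55,2,0,0,0,0,0],[55,2,0,0,0,0,0],[50,2,0,0,0,0,0],[20,0,0,0,0,0,0],[0,0,0,0,0,9.8,0]]' >/dev/null; python3 go.py 453.4 193 8 76.7
```

```text
shift [ -4.5   2.1 100.7] then turn [-0.  -0.1  0.1] z [0.4524 0.1977 0.1087] t 6.675 grip 0.209 30.0 q [-0.12  0.42 -0.51  1.99  0.28  0.8  -1.03] F [-0.1 -0.3 -0.3]
```

```bash
python3 -m inch '[[-4.5,2,30,0,0,0,0],[0,0,40,0,0,0,0],[0,0,15,0,0,0,0],[0,0,6,0,0,0,0],[0,0,0,0,0,0,0],[0,0,0,0,0,0,0]]' >/dev/null; python3 go.py 453.4 193 8 76.7
```

```text
shift [ 1.9 -1.4 10.7] then turn [ 0.1 -0.1  0. ] z [0.4543 0.1908 0.0187] t 7.425 grip 0.211 30.0 q [-0.19  0.55 -0.43  2.07  0.4   0.59 -1.12] F [-0.5  0.8 -0. ]
```

```bash
python3 -m inch '[[1.9,-1.4,5,0,0,0,0],[0,0,4,0,0,0,0],[0,0,1.5,0,0,0,0],[0,0,0,0,0,0,0]]' >/dev/null; python3 go.py 453.4 193 8 76.7
```

```text
shift [ 0.5  0.7 -0.3] then turn [0. 0. 0.] z [0.4526 0.1927 0.0077] t 7.925 grip 0.209 30.0 q [-0.2   0.57 -0.41  2.08  0.41  0.57 -1.14] F [-2.9 -0.8  9.6]
```

```bash
python3 -m inch '[[0,0,0,0,0,0,60],[0,0,0,0,0,0,60],[0,0,0,0,0,0,60],[0,0,0,0,0,0,60],[0,0,-10,0,0,0,100],[0,0,-30,0,0,0,100],[0,0,-50,0,0,0,100],[0,0,-50,0,0,0,100]]' >/dev/null; python3 go.py 664 0 120 132
```

```text
shift [-139.   250.2   29.1] then turn [ -0.   -0.  -55.2] z [0.4523 0.1926 0.1492] t 8.925 grip 0.976 0.0 q [-0.08  0.36 -0.54  1.95  0.24  0.89 -0.98] F [ 1.3  0.8 -0.4]
```

```bash
python3 - <<'E'
from h import *
a=read_camera("top");b=read_camera("side")
A=a[125:160,230:275,::-1];B=b[170:210,285:325,::-1]
cv2.imwrite("pics/e.png",np.hstack([cv2.resize(A,(400,311),interpolation=cv2.INTER_CUBIC),cv2.resize(B,(311,311),interpolation=cv2.INTER_CUBIC)]))
white=lambda r,h:(h[...,2]>190)&(h[...,1]<60)
cream=lambda r,h:(h[...,2]>140)&(h[...,1]<95)
grey=lambda r,h:(h[...,1]<75)
for n,v,hf,c,z in [("M",(392,221),13,lambda r,h:(h[...,1]<75)&(h[...,2]>130),.036),("FR",(306,318),20,lambda r,h:(h[...,2]<60),.02)]:
    print(n,*[np.round(x,1) for x in blob("top",a,v,hf,c,z)])
E
```

```text
M [666.5  -1.8] [ 6.671e+02 -2.000e-01] [40.4 41.2] -50.2
FR [420.1 166.2] [419.1 164.1] [ 26.7 102.6] -41.7
```

View pics/e.png

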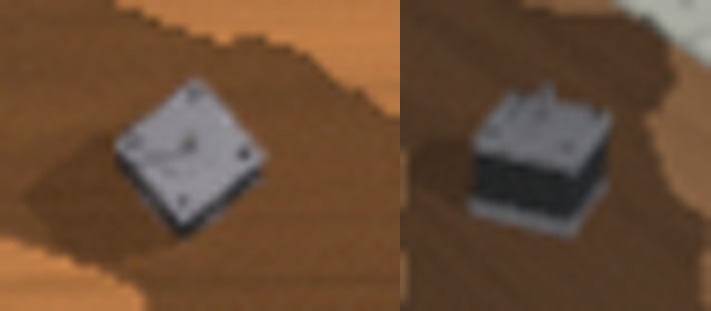

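The top face of the motor is clear in the top crop: centre (190,151), measured (667,-0.5) mm, 40.4 x 41.2 mm, yaw 39.8° mod 90.

```bash
python3 -m inch '[[-23,42,0,0,0,0,100],[-24,42,0,0,0,0,100],[-24,42,0,0,0,0,100],[-24,42,0,0,0,0,100],[-24,42,0,0,0,0,100],[-24,42,0,0,0,0,100],[0,0,0,0,0,-10.6,100],[0,0,0,0,0,-10.6,100],[0,0,0,0,0,-10.6,100],[0,0,0,0,0,-10.6,100],[0,0,0,0,0,-10.6,100],[0,0,0,0,0,0,100]]' >/dev/null; python3 go.py 667 -0.5 8 129.8
```

```text
shift [  1.7   4.3 139.1] then turn [-0.  -0.  -0.1] z [ 0.6648 -0.0046  0.1471] t 10.525 grip 0.996 0.0 q [ 0.33  0.66 -0.66  1.52  0.43  1.11  0.27] F [-0.7  0.2 -0.1]
```

```bash
python3 -m inch '[[1.7,4.3,30,0,0,0,100],[0,0,50,0,0,0,100],[0,0,35,0,0,0,100],[0,0,18,0,0,0,100],[0,0,0,0,0,0,100],[0,0,0,0,0,0,100]]' >/dev/null; python3 go.py 667 -0.5 8 129.8
```

```text
shift [ 0.5 -1.5  7.9] then turn [ 0.1  0.1 -0.1] z [6.685e-01 1.000e-04 1.590e-02] t 11.275 grip 0.999 0.0 q [ 0.29  0.8  -0.59  1.61  0.54  0.89  0.18] F [0.3 0.2 0.3]
```

```bash
python3 -m inch '[[0.5,-1.5,8,0,0,0,100],[0,0,0,0,0,0,0],[0,0,0,0,0,0,0],[0,0,0,0,0,0,0],[0,0,0,0,0,0,0],[0,0,0,0,0,0,0],[0,0,0,0,0,0,0],[0,0,0,0,0,0,0],[0,0,0,0,0,0,0],[0,0,0,0,0,0,0]]' >/dev/null; python3 go.py 371.8 318.4 8 150.4
```

```text
shift [433.5 -22.2  -1.7] then turn [  0.    0.  -20.7] z [ 0.666  -0.0008  0.0063] t 12.525 grip 0.455 30.0 q [ 0.28  0.81 -0.59  1.62  0.55  0.88  0.18] F [ 0.7  0.7 -0.5]
```

```bash
python3 -m inch '[[0,0,-15,0,0,0,0],[0,0,-40,0,0,0,0],[20,0,-45,0,0,0,0],[50,-3,0,0,0,0,0],[55,-3,0,0,0,0,0],[55,-3,0,0,0,0,0],[55,-3,0,0,0,0,0],[55,-3,0,0,0,0,0],[55,-3,0,0,0,0,0],[50,-3,0,0,0,0,0],[38,-1,0,0,0,0,0],[0,0,0,0,0,0,0]]' >/dev/null; python3 go.py 371.8 318.4 8 150.4
```

```text
shift [-3.4 -0.1 99.4] then turn [  0.1  -0.  -20.3] z [0.3697 0.3209 0.1074] t 14.025 grip 0.454 30.0 q [-0.26  0.47 -0.74  1.99  0.42  0.83 -0.54] F [ 1.2 -0.4 -3.1]
```

```bash
python3 -m inch '[[-3.4,0,0,0,0,-10.2,0],[0,0,30,0,0,-10.1,0],[0,0,30,0,0,0,0],[0,0,20,0,0,0,0],[0,0,7,0,0,0,0],[0,0,0,0,0,0,0],[0,0,0,0,0,0,0]]' >/dev/null; python3 go.py 371.8 318.4 10.5 150.4
```

```text
shift [4.1 0.8 9.6] then turn [ 0.1  0.  -0.4] z [0.3749 0.3157 0.0201] t 14.9 grip 0.455 30.0 q [-0.29  0.62 -0.71  2.06  0.64  0.69 -0.37] F [-0.5  0.2 -2.3]
```

```bash
python3 -m inch '[[4,0.8,4,0,0,0,0],[0,0,3,0,0,0,0],[0,0,2.5,0,0,0,0],[0,0,0,0,0,0,0]]' >/dev/null; python3 go.py 371.8 318.4 10.3 150.4
```

```text
shift [-0.4  0.5 -0.2] then turn [-0.   0.  -0.3] z [0.3712 0.3182 0.0101] t 15.4 grip 0.456 30.0 q [-0.31  0.63 -0.69  2.07  0.65  0.67 -0.39] F [-0.9 -1.3  7.8]
```

```bash
python3 -m inch '[[0,0,0,0,0,0,75],[0,0,0,0,0,0,75],[0,0,0,0,0,0,75],[0,0,0,0,0,0,75],[0,0,-10,0,0,0,80],[0,0,-40,0,0,0,80],[0,0,-50,0,0,0,80],[0,0,-20,0,0,0,80]]' >/dev/null; python3 go.py 475.5 -140 60 150
```

```text
shift [-319.1 -346.4   72. ] then turn [0.2 0.1 0. ] z [0.3718 0.3192 0.1329] t 16.4 grip 0.797 0.0 q [-0.17  0.46 -0.86  1.96  0.44  0.91 -0.21] F [-0.4  0.8 -0.3]
```

```bash
python3 -m inch '[[-35.5,-38.5,0,0,0,0,80],[-35.5,-38.5,0,0,0,0,80],[-35.5,-38.5,0,0,0,0,80],[-35.5,-38.5,0,0,0,0,80],[-35.5,-38.5,0,0,0,0,80],[-35.5,-38.5,0,0,0,0,80],[-35.5,-38.5,0,0,0,0,80],[-35.5,-38.5,20,0,0,0,80],[-35.5,-38.5,40,0,0,0,80],[0,0,0,0,0,0,80],[0,0,0,0,0,0,80]]' >/dev/null; python3 go.py 475.5 -140 19 150
python3 - <<'E'
from h import *
a=read_camera("top");b=read_camera("side")
cv2.imwrite("pics/f.png",np.hstack([cv2.resize(a[160:260,120:270,::-1],(450,300),interpolation=cv2.INTER_CUBIC),cv2.resize(b[130:280,180:330,::-1],(300,300),interpolation=cv2.INTER_CUBIC)]))
for n,v,hf,c,z in [("M",(248,352),12,lambda r,h:(h[...,2]>165)&(h[...,1]<60),.040),("FR",(306,317),18,lambda r,h:(h[...,2]<60),.02)]:
    print(n,*[np.round(x,1) for x in blob("top",a,v,hf,c,z)])
E
```

```text
shift [-1.8 -1.2 53.3] then turn [ 0.1 -0.   0. ] z [ 0.4745 -0.1381  0.0723] t 17.775 grip 0.799 0.0 q [ 0.73  0.54 -0.75  2.01  0.52  0.79  0.73] F [-0.   0.3 -0.1]
M [371.2 318.4] [371.3 319.4] [42.  42.8] 59.0
FR [453.5 190.8] [454.1 191.3] [20.3 59.7] 75.6
```

View pics/f.png

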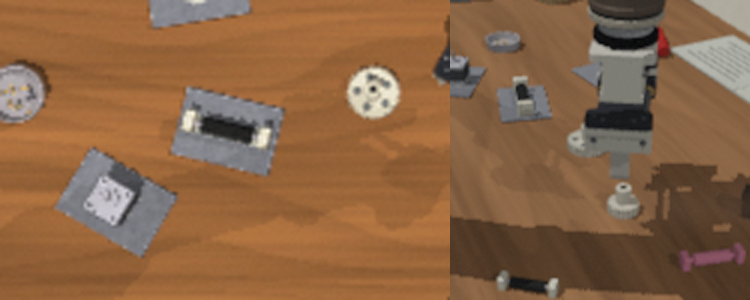

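The motor and roller sit on their shapes (measured within 2 mm and about 1.5°), and the gripper is over the small gear. I'll descend to pinch the hub.

```bash
python3 -m inch '[[-1.8,-1.2,20,0,0,0,80],[0,0,20,0,0,0,80],[0,0,10,0,0,0,80],[0,0,2,0,0,0,80],[0,0,0,0,0,0,0],[0,0,0,0,0,0,0],[0,0,0,0,0,0,0],[0,0,0,0,0,0,0],[0,0,0,0,0,0,0],[0,0,0,0,0,0,0],[0,0,0,0,0,0,0],[0,0,0,0,0,0,0]]' >/dev/null; python3 go.py 624 233 23 150
```

```text
shift [ 58.1 398.3  -3.3] then turn [-0. -0.  0.] z [ 0.4754 -0.141   0.0198] t 19.375 grip 0.211 30.0 q [ 0.68  0.61 -0.68  2.05  0.61  0.68  0.65] F [ 0.1 -0.2 -0.3]
```

```bash
python3 -m inch '[[0,0,-15,0,0,0,0],[0,0,-40,0,0,0,0],[0,20,-30,0,0,0,0],[8,50,0,0,0,0,0],[8,54,0,0,0,0,0],[8,54,0,0,0,0,0],[8,54,0,0,0,0,0],[8,54,0,0,0,0,0],[8,54,0,0,0,0,0],[8,40,0,0,0,0,0],[2,18,0,0,0,0,0],[0,0,0,0,0,0,0]]' >/dev/null; python3 go.py 624 233 24 150
```

```text
shift [-0.4 -0.4 81.1] then turn [ 0.  -0.   0.1] z [0.6238 0.2335 0.1051] t 20.875 grip 0.208 30.0 q [-0.    0.72 -0.72  1.55  0.52  1.06  0.2 ] F [ 0.4  0.1 -0.9]
```

```bash
python3 -m inch '[[-0.4,-0.4,30,0,0,0,0],[0,0,30,0,0,0,0],[0,0,10,0,0,0,0],[0,0,4,0,0,0,0],[0,0,0,0,0,0,0],[0,0,0,0,0,0,0]]' >/dev/null; python3 go.py 624 233 24 150
```

```text
shift [0.8 0.1 7.8] then turn [0.1 0.  0. ] z [0.6246 0.2325 0.0318] t 21.625 grip 0.207 30.0 q [-0.03  0.8  -0.67  1.61  0.58  0.94  0.15] F [ 1.   0.3 -0.5]
```

```bash
python3 -m inch '[[0.8,0,4,0,0,0,0],[0,0,3,0,0,0,0],[0,0,1.2,0,0,0,0],[0,0,0,0,0,0,0]]' >/dev/null; python3 go.py 624 233 24 150
```

```text
shift [-0.5  0.5 -0.2] then turn [-0.  0.  0.] z [0.6234 0.2328 0.0238] t 22.125 grip 0.205 30.0 q [-0.03  0.81 -0.66  1.61  0.59  0.93  0.14] F [-3.6 -2.2 11.8]
```

```bash
python3 -m inch '[[0,0,0,0,0,0,60],[0,0,0,0,0,0,60],[0,0,0,0,0,0,60],[0,0,0,0,0,0,60],[0,0,-10,0,0,0,80],[0,0,-30,0,0,0,80],[0,0,-40,0,0,0,80]]' >/dev/null; python3 go.py 496.8 24.3 60 120
```

```text
shift [   5.3 -243.2   43.5] then turn [-0.1 -0.  30. ] z [0.6229 0.2324 0.1032] t 23.0 grip 0.799 0.0 q [-0.    0.72 -0.71  1.56  0.52  1.06  0.2 ] F [ 0.6  0.1 -0.8]
```

```bash
python3 -m inch '[[1,-48.5,0,0,0,0,80],[1,-48.5,0,0,0,0,80],[1,-48.5,0,0,0,0,80],[1,-48.5,10,0,0,0,80],[1,-48.5,30,0,0,0,80],[0,0,0,0,0,10,80],[0,0,0,0,0,10,80],[0,0,0,0,0,10,80],[0,0,0,0,0,0,80],[0,0,0,0,0,0,80]]' >/dev/null; python3 go.py 496.8 24.3 19 120
python3 - <<'E'
from h import *
a=read_camera("top");b=read_camera("side")
cv2.imwrite("pics/g.png",np.hstack([cv2.resize(a[130:230,150:300,::-1],(450,300),interpolation=cv2.INTER_CUBIC),cv2.resize(b[130:240,200:310,::-1],(300,300),interpolation=cv2.INTER_CUBIC)]))
E
```

```text
shift [-0.1 -1.6 43.9] then turn [0.  0.  0.3] z [0.4981 0.0252 0.0629] t 24.25 grip 0.8 0.0 q [ 0.3   0.52 -0.61  2.02  0.44  0.73 -0.05] F [0.1 0.7 0.6]
```

View pics/g.png

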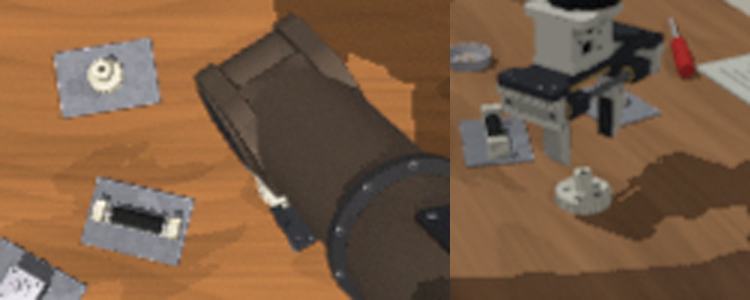

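The small gear stands centred on its mat (103,75) and the fingers straddle the large gear's hub (583,180). Descend and grip.

```bash
python3 -m inch '[[0,-1.6,20,0,0,0,80],[0,0,15,0,0,0,80],[0,0,6,0,0,0,80],[0,0,2,0,0,0,80],[0,0,0,0,0,0,0],[0,0,0,0,0,0,0],[0,0,0,0,0,0,0],[0,0,0,0,0,0,0],[0,0,0,0,0,0,0],[0,0,0,0,0,0,0],[0,0,0,0,0,0,0],[0,0,0,0,0,0,0]]' >/dev/null; python3 go.py 501 -433 24 120
```

```text
shift [-398.1 -225.    -4.4] then turn [-0.  0.  0.] z [0.4965 0.0243 0.0196] t 25.85 grip 0.209 30.0 q [ 0.26  0.58 -0.56  2.05  0.51  0.64 -0.12] F [-0.2  0.5  0.9]
```

```bash
python3 -m inch '[[0,0,-15,0,0,0,0],[0,0,-40,0,0,0,0],[-20,-11,-30,0,0,0,0],[-44,-25,0,0,0,0,0],[-47,-26.5,0,0,0,0,0],[-47,-26.5,0,0,0,0,0],[-47,-26.5,0,0,0,0,0],[-47,-26.5,0,0,0,0,0],[-47,-26.5,0,0,0,0,0],[-47,-26.5,0,0,0,0,0],[-44,-25,0,0,0,0,0],[-8,-5,0,0,0,0,0]]' >/dev/null; python3 go.py 501 -433 24 120
```

```text
shift [ 3.2  3.8 81. ] then turn [-0.1  0.1 -0.3] z [ 0.4993 -0.4376  0.105 ] t 27.35 grip 0.208 30.0 q [ 0.99  0.68 -0.57  1.57  0.41  1.02  0.83] F [ 0.2  0.3 -0.2]
```

```bash
python3 -m inch '[[2,2,30,0,0,0,0],[0,0,30,0,0,0,0],[0,0,10,0,0,0,0],[0,0,4,0,0,0,0],[0,0,0,0,0,0,0],[0,0,0,0,0,0,0]]' >/dev/null; python3 go.py 501 -433 24 120
```

```text
shift [-1.5 -2.4  7.7] then turn [0.  0.1 0. ] z [ 0.5023 -0.4305  0.0317] t 28.1 grip 0.205 30.0 q [ 0.96  0.76 -0.53  1.63  0.46  0.89  0.77] F [ 0.1 -0.1 -0.8]
```

```bash
python3 -m inch '[[-1.5,-2.4,4,0,0,0,0],[0,0,3,0,0,0,0],[0,0,1,0,0,0,0],[0,0,0,0,0,0,0]]' >/dev/null; python3 go.py 501 -433 24 120
```

```text
shift [-0.2  0.9 -0.4] then turn [-0.  0.  0.] z [ 0.5001 -0.4333  0.0236] t 28.6 grip 0.21 30.0 q [ 0.96  0.77 -0.53  1.63  0.47  0.87  0.77] F [-4.2  1.2 10.4]
```

```bash
python3 -m inch '[[0,0,0,0,0,0,60],[0,0,0,0,0,0,60],[0,0,0,0,0,0,60],[0,0,0,0,0,0,60],[0,0,-10,0,0,0,60],[0,0,-30,0,0,0,60],[0,0,-45,0,0,0,60],[0,-45,-45,0,0,0,60],[0,-55,-20,0,0,0,60],[0,-55,0,0,0,0,60],[0,-25,0,0,0,0,60],[0,0,0,0,0,0,60]]' | tail -6
python3 - <<'E'
from h import *
a=read_camera("top")
cv2.imwrite("pics/i.png",cv2.resize(a[110:270,110:430,::-1],(800,400),interpolation=cv2.INTER_CUBIC))
cream=lambda r,h:(h[...,2]>140)&(h[...,1]<95)
wh=lambda r,h:(h[...,1]<60)&(h[...,2]>150)&(r[...,0]-r[...,2]>10)
for n,v,hf,c,z in [("LG",(585,293),15,wh,.018),("SG",(290,242),13,wh,.018),("dish",(195,298),16,lambda r,h:(h[...,1]<75),.018),("cart",(493,236),14,lambda r,h:(h[...,2]<60)|(h[...,1]<60),.03)]:
    print(n,*[np.round(x,1) for x in blob("top",a,v,hf,c,z)])
E
```

```text
time: 30.1
tool_pos: [0.3427, -0.5241, 0.1724]
ee_rot: [0.502, 0.865, -0.001, -0.0]
ft_force: [0.6, 0.8, -0.4]
gripper_width: 0.601
grasp_force: 0.0
LG [ 513.8 -415.5] [ 513.9 -415.7] [18.5 45.2] -42.1
SG [622.4 232.9] [622.2 233.1] [39.8 42.4] 74.7
dish [494.8 435.8] [495.3 436.1] [68.  68.2] -90.0
cart [ 633.8 -223.2] [ 634.7 -223.6] [28.9 62.9] -47.9
```

View pics/i.png

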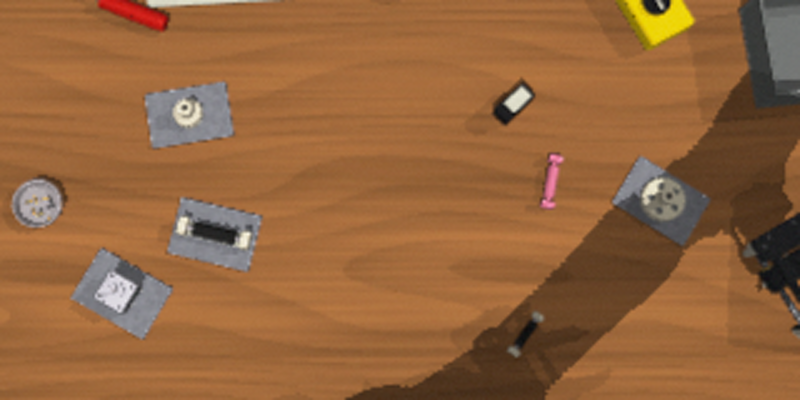

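All four parts sit on their shapes, with the large gear centred at (663,198) on its mat (its mask failed only because of the shadow). The dish and cartridge haven't moved, so I'm handing in.

```bash
python3 -c "
from rig import order
print(order.close_job())"
```

```text
the job is handed in; nothing more can be done
None
```

The job is handed in: all four parts were set down on their own mats, and the dish and cartridge have not moved. The roller, motor and small gear measured within about 2 mm of their shapes; the large gear, in shadow, was only judged centred by eye. The clock read about 30 s of the 112 s, and the hand-in gave no verdict.

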